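# Register a meat tin against the stops of a check scale

### The arm

A 7-joint arm with a two-finger parallel gripper is mounted at the origin on the work surface. World frame = base frame: x ahead of the robot, y to its left, z up, the work surface at z = 0. Lengths are in m, angles in rad, forces in N, time in s.
With the tool pointing down it reaches from about 0.4 to 0.85 m from the base axis. Payload 10.4 kg.
Tool frame: the origin (TCP) lies midway between the tips of the shut fingers; the grasp point (between the pads) lies 19 mm behind it; z points along the fingers, x is the direction in which the jaws open and shut, and the axes are right-handed (so a half turn about z gives the same grasp; the last joint's range is limited). The gripper opens to 85 mm and grips with 20 to 120 N. Pads are 22 mm wide; open, the fingers measure 114 mm over their backs; the gripper's body (76 mm by 85 mm) begins 54 mm behind the grasp point. The pads swing forward as they close: fully open they stand 13 mm farther back than shut.
Start: joints at [1.285, 0.332, -0.065, 1.46, 0.022, 1.35, -0.088], TCP at [0.162, -0.604, 0.231] pointing down, gripper open.
Joint ranges: [-2.6, 2.6], [-0.5, 2.12], [-1.47, 1.34], [0.16, 2.42], [-1.27, 4.41], [0.06, 2.06], [-2.6, 2.6]. Speed limits (rad/s): [2.22, 2.22, 2.79, 2.79, 3.14, 3.14, 3.14].

### API

Orientations are given as a unit quaternion [x, y, z, w].
In Python, from workcell import monitor, eyes, ticket, models gives the robot as it stands.
- The arm moves only by the tool servo_tool, never from a script. Its argument "motion" is a list of rows, each a list of 7 numbers: the opening, from 0 (shut) to 1 (fully open), then the shift along the tool's x, y, z in m, then the turn, a rotation vector about the tool's x, y, z in degrees. In form: [[fingers, tx, ty, tz, rx, ry, rz], ...]. A call has 1 to 20 rows; each row is the pose to reach, as a shift and turn from the pose commanded when the call began, along the tool's axes at that moment; what a row does not reach only later rows make up. A row lasts 1/8 s, in which the tool goes at most 62.5 mm and 10.7 degrees, less where a joint would pass 70% of its speed; a pose out of reach is approached as far as the arm can. A call with a gripper value outside its range is refused whole. The fingers move at their own pace and stop on an object; "grip_force" is the grip in N (left out, the last holds). Time passes only in rows, so rows that repeat a pose let the fingers close. It gives the time, the measured TCP pose, the force and the opening at its end, in the units of the state.
- monitor.get_obs(): the state, without advancing time (a new reading comes with each control period).
- eyes.camera(name): name is "scene" or "top" or "wrist"; returns (picture, depth): 420x560x3 uint8, blue, green, red; 420x560 float32, m along the optical axis (not along the pixel's ray), 0 where there is no reading.
- eyes.camera_info(name): a dict with "intrinsics" (3x3 intrinsics, pixels), "extrinsics" (4x4, takes a point from world to camera coordinates); the wrist camera has in their place "tool_from_camera" (4x4, takes a point from camera to tool coordinates, whose origin is the TCP and whose axes are the tool frame's). Camera axes: x right, y down, z forward; pixel columns grow to the right and rows downward; lengths in m; the calibration is good to about 2 mm. The wrist camera is an equidistant fisheye: a pixel r from the principal point sees the ray r / f radians off the axis. A picture is of the moment at which its call begins: read the wrist's pose just before it. camera_info takes no time and is no camera call.
- ticket.hand_in(): hands the job in, once; it reports no verdict.
Trained networks look in the newest picture that a camera, given by its name, has taken for a name from the list of things; names that differ only in an ending like _2 or _b are one class to them, and where a whole thing is asked for, a point or a joint stands for the part that bears it (a point fixed in the world has none). Each returns a list of dicts, best first, with "confidence" (0 to 1); they miss things now and then, are a little off and sometimes report something else, mostly with a low value. They report only what shows in the picture. A call takes as long as a camera call. They do not tell look-alikes from the thing itself.
- models.boxes_of(camera, thing): "point" ([x, y, z] in m, in the coordinates of the camera as it stood for that picture, good to about 4 mm: the middle of the surface that is visible of it).
The state is a dict: "clock": time; "joint_pos": joint angles; "joint_velocities": joint speeds; "tau": joint torques, N m; "position": TCP position; "ee_rot": TCP orientation; "ft_force": force on the tool from outside, world axes, zero at the start; "torque": the same for the moment, N m; "grip_width": opening from 0.0 (shut) to 1.0 (fully open).
Only numpy, scipy, OpenCV 4.12 (cv2) and the standard library are available. Lean on these libraries where they do the work, as an engineer would, in place of code of your own. Each camera call takes 0.05 s, during which the arm holds its last target. There are 200 camera calls.

### The job

Check-weigh the flat rectangular tin: set it down gently, right way up, on the pan of the bench scale with its long side along the long stop, and push it fully home so that it lies flush against both stops, then leave it standing there. Do not drop it or lean on the pan so hard that the pan hits its bottom limit, and leave the can, jar and bottle where they are.

Things in the scene. Friction and masses are not known exactly. Their poses are not given: they have to be found in the camera images.
- tin: flat rectangular metal food tin with a paper band, 100 mm long (its x) by 60 mm wide (its y) by 40 mm high (its z), about 0.35 kg (0.25 to 0.5), lying flat on the worktop right way up (pull tab on top). Origin: centre of its underside. Either end may go to the end stop.
- pan_seat (a point): centre of the scale pan's top, where the tin's origin lies when it is flush against both stops with its long side along x. Axes turn with the scale: x and y level along the pan's edges, z up. The pan is a bare steel plate 190 mm (x) by 170 mm (y), its top about 64 mm above the worktop; only the two stops stand on it.
- long_stop (a point): middle of the long stop's inner face, at its foot on the pan; axes as pan_seat. Dark steel bar along x, 85 mm long, 8 mm thick, 32 mm above the pan, on the +y side; its inner face looks to -y, 30 mm from pan_seat.
- end_stop (a point): middle of the end stop's inner face, at its foot on the pan; axes as pan_seat. Dark steel bar along y, 44 mm long, 8 mm thick, 32 mm above the pan, on the +x side; its inner face looks to -x, 50 mm from pan_seat.
- scale: the bench scale's white housing, fixed to the worktop: 45 mm high, 180 mm wide (y), from 160 mm behind (-x) to 100 mm ahead of its origin, which lies on the worktop under the pan's centre. Flat display at its -x end; axes as pan_seat.
- pan (a joint): how far the sprung pan has sunk, in m: 0 empty, straight down, about 0.65 mm per newton, bottom limit at 0.012 (about 18 N in all); the tin alone sinks it 1.5 to 3 mm. The stops go down with it; it moves in no other way.
- can: round food can, 72 mm across, 85 mm high, standing near the tin; bystander. Origin: centre of its underside.
- jar: amber glass jar with a steel cap, 68 mm across, 100 mm high; bystander. Origin: centre of its underside.
- bottle: green glass sauce bottle, 64 mm across, 200 mm high; bystander. Origin: centre of its underside.
Things that resemble listed ones, but are neither listed nor needed, are in the scene too. Of the things that look like the tin, the smaller one is meant.

How it is judged:
By the outcome, as a careful person would: the job done as asked, in the order asked, and still so for the second after the job is handed in, with the robot touching nothing.
It also fails if it takes over 64 s, if anything falls off the work surface, if the arm or the gripper's body presses on something with over 40 N, if the wrist force passes 120 N, or if a joint passes its speed limit or range.

## Working session

There is one attempt and no reset: what is moved stays moved. The work goes in short steps, Python scripts to look and compute and a tool call to move; the robot and the scene stay as the last step left them, time stands still between calls to the robot, and variables do not carry over. Pictures are saved under pics/ and viewed, about 8 in all and at most 12, crops included, and the job is handed in when it is done.

Besides the shell and the picture viewer there is one more tool, called by a JSON object that holds its "api" and its "payload", one argument or row to a line. servo_tool: Moves the arm, as the interface text tells. Its arguments: {"type":"object","properties":{"motion":{"type":"array"},"grip_force":{"type":"number"}},"required":["motion"]}

```bash
mkdir -p pics; ls
cat > h.py <<'E'
import numpy as np,cv2
from workcell import monitor,eyes,ticket,models
from scipy.spatial.transform import Rotation as R
def cloud(name):
    im,d=eyes.camera(name);ci=eyes.camera_info(name);K=ci["intrinsics"];E=np.array(ci["extrinsics"])
    K=np.array(K);v,u=np.mgrid[:420,:560]
    P=np.stack([(u-K[0,2])*d/K[0,0],(v-K[1,2])*d/K[1,1],d],-1)
    W=(P-E[:3,3])@E[:3,:3]
    W[d==0]=np.nan
    return im,W
def toW(name,p):
    E=np.array(eyes.camera_info(name)["extrinsics"]);return E[:3,:3].T@(np.array(p)-E[:3,3])
E
python3 - <<'E'
from h import *
s=monitor.get_obs();print({k:np.round(v,3) for k,v in s.items()})
a,W=cloud("top");cv2.imwrite("pics/top.png",a);np.save("top.npy",W)
for t in ["tin","scale","can","jar","bottle","long_stop","end_stop"]:
    print(t,[(np.round(toW("top",r["point"]),3),round(r["confidence"],2)) for r in models.boxes_of("top",t)])
b,W=cloud("scene");cv2.imwrite("pics/scene.png",b);np.save("scene.npy",W)
E
```

```text
pics
{'clock': np.float64(0.0), 'joint_pos': array([ 1.285,  0.333, -0.065,  1.461,  0.022,  1.35 , -0.089]), 'joint_velocities': array([ 0.002, -0.001,  0.001, -0.   ,  0.001, -0.001, -0.   ]), 'tau': array([ 2.0000e-03, -6.2544e+01,  5.0000e-02, -3.9160e+01,  1.6000e-02,
        1.0000e-02,  0.0000e+00]), 'position': array([ 0.162, -0.603,  0.231]), 'ee_rot': array([ 0.794, -0.608, -0.001, -0.   ]), 'ft_force': array([ 0.225, -0.844,  0.645]), 'torque': array([-0.009,  0.007,  0.002]), 'grip_width': np.float64(0.998)}
tin [(array([ 0.65 , -0.162,  0.037]), 0.96), (array([ 0.816, -0.198,  0.054]), 0.72)]
scale []
can [(array([ 0.47 , -0.182,  0.082]), 0.93)]
jar [(array([ 0.492, -0.388,  0.098]), 0.95), (array([ 0.65 , -0.35 ,  0.129]), 0.44)]
bottle [(array([ 0.653, -0.351,  0.129]), 0.9)]
long_stop [(array([0.616, 0.123, 0.062]), 0.73)]
end_stop [(array([0.613, 0.121, 0.063]), 0.66)]
```

View pics/top.png

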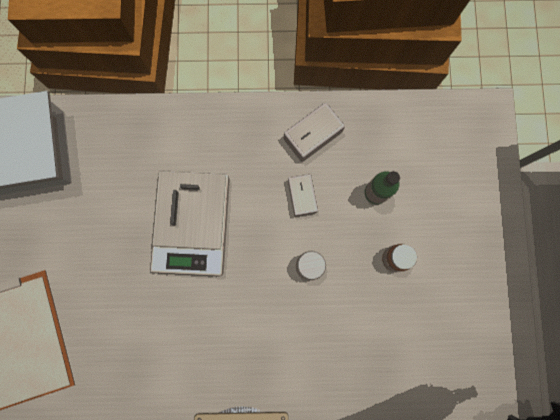

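View pics/scene.png

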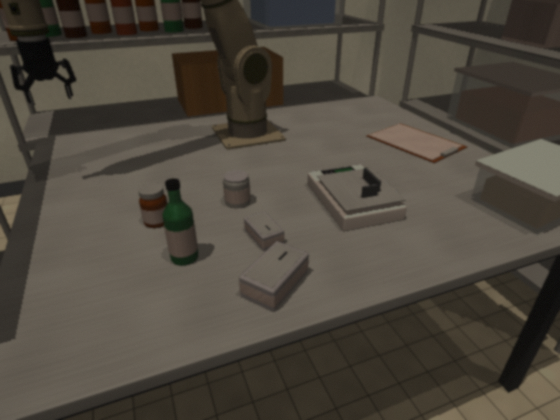

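The top view shows the smaller tin at about (303,195) and its larger look-alike at (314,132). The scale is at (190,220) with its display toward the robot, the long stop at (174,207) and the end stop at (189,187). Next I measure the poses.

Run:
```python
from h import *
for n in ["top","scene"]:
    W=np.load(n+".npy");X,Y,Z=W[...,0],W[...,1],W[...,2]
    def rect(name,m):
        p=W[m];
        if len(p)<5: print(n,name,len(p));return
        r=cv2.minAreaRect(p[:,:2].astype(np.float32)*1000);b=cv2.boxPoints(r)
        print(n,name,len(p),"z",np.round(np.median(p[:,2]),4),"c",np.round(r[0],1),"size",np.round(r[1],1),"ang",round(r[2],1),"corners",np.round(b).astype(int).tolist())
    near=lambda x,y,r:(np.hypot(X-x,Y-y)<r)
    rect("tin",near(.65,-.162,.075)&(Z>.033)&(Z<.05))
    rect("tin2",near(.816,-.198,.09)&(Z>.045)&(Z<.08))
    s=near(.62,.12,.2)
    rect("pan",s&(Z>.056)&(Z<.072))
    rect("stops",s&(Z>.083)&(Z<.11))
    rect("long",s&(Z>.083)&(Z<.11)&(X<.655))
    rect("end",s&(Z>.083)&(Z<.11)&(X>.665))
    rect("house",s&(Z>.035)&(Z<.11))
W=np.load("top.npy");print(np.round(W[170:225:6,160:204:4,2]*1000))
a=cv2.imread("pics/top.png")[150:290,140:330];cv2.imwrite("pics/crop.png",cv2.resize(a,None,fx=4,fy=4,interpolation=2))
```

```text
top tin 869 z 0.0382 c [ 653.1 -164.3] size [100.5  60.2] ang 9.1 corners [[599, -142], [608, -202], [708, -186], [698, -127]]
top tin2 1705 z 0.0543 c [ 819.8 -197.2] size [ 84.9 141.1] ang 36.1 corners [[744, -165], [827, -279], [896, -229], [813, -115]]
top pan 4766 z 0.0621 c [615.6 122.9] size [171.  190.6] ang 86.2 corners [[515, 44], [705, 31], [716, 202], [526, 215]]
top stops 214 z 0.0934 c [634.  145.7] size [ 46.  114.3] ang 56.7 corners [[574, 158], [669, 95], [694, 134], [599, 196]]
top long 132 z 0.0935 c [615.  156.6] size [10.  79.2] ang 87.1 corners [[575, 154], [654, 150], [655, 160], [576, 164]]
top end 65 z 0.0935 c [669.8 118.3] size [43.3  8.8] ang 88.9 corners [[665, 97], [674, 97], [675, 140], [666, 140]]
top house 7169 z 0.0609 c [585.5 124.6] size [180.6 260. ] ang 86.0 corners [[450, 44], [709, 25], [722, 206], [462, 224]]
scene tin 666 z 0.0409 c [ 656.6 -162.2] size [102.1  60.5] ang 8.8 corners [[601, -140], [611, -200], [712, -184], [702, -124]]
scene tin2 2067 z 0.057 c [ 824.3 -195.2] size [ 84.9 142. ] ang 36.8 corners [[748, -164], [833, -277], [901
[... 408 characters left out ...]
 0.0911 c [673.3 128.3] size [15.3 57.6] ang 1.0 corners [[665, 157], [666, 99], [681, 100], [680, 157]]
scene house 3495 z 0.0642 c [589.5 125.1] size [179.8 263.1] ang 86.4 corners [[453, 44], [715, 27], [726, 207], [464, 223]]
[[nan -1. -0. -5. -2. -5. -2.  4. -3. -2. -3.]
 [60. 64. 64. 62. 61. 62. 61. 58. 60. 60. 66.]
 [61. 59. 59. 68. 61. 66. 62. 65. 66. 62. 59.]
 [63. 65. 59. 62. 56. 59. 84. 86. 88. 92. 61.]
 [62. 64. 62. 62. 92. 63. 63. 56. 66. 66. 61.]
 [60. 68. 62. 98. 81. 63. 60. 63. 60. 60. 60.]
 [61. 63. 63. 93. 78. 63. 61. 65. 63. 60. 62.]
 [62. 59. 60. 92. 76. 58. 60. 63. 64. 61. 65.]
 [63. 60. 68. 94. 69. 63. 60. 62. 67. 62. 64.]
 [60. 65. 64. 91. 57. 70. 61. 60. 64. 63. 64.]]
```

View pics/crop.png

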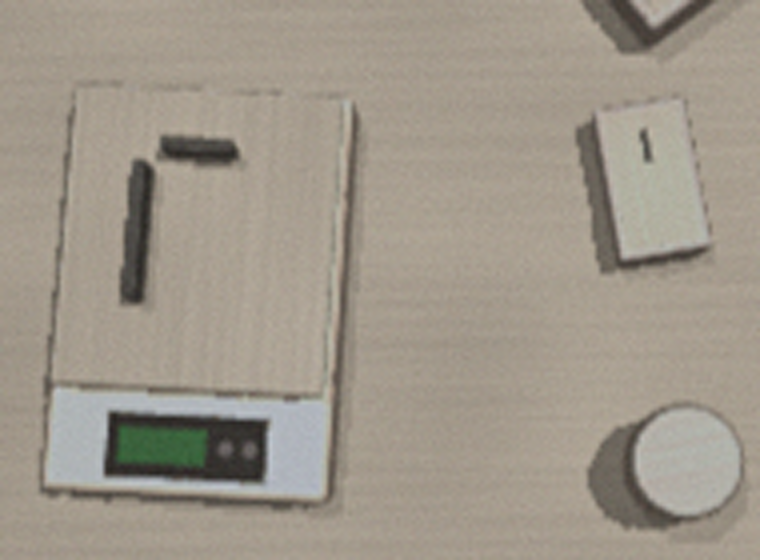

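```bash
cat >> h.py <<'E'
def go(x,y,z,yaw):
    """tool x-axis at world yaw (deg), tool pointing down; prints relative shift, turn"""
    s=monitor.get_obs();R0=R.from_quat(s["ee_rot"])
    R1=R.from_euler("Z",yaw,degrees=True)*R.from_euler("X",180,degrees=True)
    d=R0.inv().apply(np.array([x,y,z])-s["position"]);r=(R0.inv()*R1).as_rotvec(degrees=True)
    print("t",round(float(s["clock"]),2),"shift",np.round(d,4),"turn",np.round(r,2))
def st():
    s=monitor.get_obs();a=R.from_quat(s["ee_rot"]).apply([1,0,0])
    print(round(float(s["clock"]),2),s["position"].round(4),"yaw",round(float(np.degrees(np.arctan2(a[1],a[0]))),2),"F",s["ft_force"].round(2),"g",round(float(s["grip_width"]),3),"j",s["joint_pos"].round(2))
E
python3 -c "
from h import *
go(.654,-.1635,.2,-81);print(eyes.camera_info('wrist'))"
```

```text
t 0.45 shift [-0.2972 -0.5891  0.0313] turn [-0.   -0.    6.06]
{'intrinsics': array([[325.1922621 ,   0.        , 278.72078166],
       [  0.        , 325.1922621 , 207.59405258],
       [  0.        ,   0.        ,   1.        ]]), 'tool_from_camera': array([[ 9.99999388e-01,  1.06952321e-03,  2.84682502e-04,
        -1.24408402e-03],
       [-1.10411532e-03,  9.46259432e-01,  3.23406661e-01,
        -8.31668652e-02],
       [ 7.65074284e-05, -3.23406778e-01,  9.46260033e-01,
        -1.42544168e-01],
       [ 0.00000000e+00,  0.00000000e+00,  0.00000000e+00,
         1.00000000e+00]])}
```

{"api": "servo_tool", "payload": {
  "motion": [
    [1,-0.02,-0.04,0,0,0,0],
    [1,-0.04,-0.08,0,0,0,0.5],
    [1,-0.06,-0.12,0,0,0,1],
    [1,-0.08,-0.16,0.0,0,0,1.5],
    [1,-0.1,-0.2,0.0,0,0,2],
    [1,-0.12,-0.24,0.0,0,0,2.5],
    [1,-0.14,-0.28,0.0,0,0,3],
    [1,-0.16,-0.32,0,0,0,3.5],
    [1,-0.18,-0.36,0,0,0,4],
    [1,-0.2,-0.4,0,0,0,4.5],
    [1,-0.22,-0.44,0.01,0,0,5],
    [1,-0.24,-0.48,0.02,0,0,5.5],
    [1,-0.26,-0.52,0.03,0,0,6],
    [1,-0.28,-0.555,0.031,0,0,6.06],
    [1,-0.297,-0.589,0.031,0,0,6.06],
    [1,-0.297,-0.589,0.031,0,0,6.06],
    [1,-0.297,-0.589,0.031,0,0,6.06]
  ]
}}

```text
clock: 2.58
position: [0.6537, -0.1644, 0.2001]
ee_rot: [0.76, -0.65, -0.0, 0.0]
ft_force: [0.3, -0.5, 0.3]
grip_width: 1.001
```

```bash
cat >> h.py <<'E'
def wcloud():
    s=monitor.get_obs();im,d=eyes.camera("wrist");ci=eyes.camera_info("wrist");K=np.array(ci["intrinsics"]);T=np.array(ci["tool_from_camera"])
    v,u=np.mgrid[:420,:560];du=u-K[0,2];dv=v-K[1,2];r=np.hypot(du,dv)+1e-9;th=r/K[0,0]
    t=np.tan(np.minimum(th,1.4));P=np.stack([t*du/r*d,t*dv/r*d,d],-1)
    W=R.from_quat(s["ee_rot"]).apply((P.reshape(-1,3)@T[:3,:3].T+T[:3,3])).reshape(P.shape)+s["position"]
    W[(d==0)|(th>1.2)]=np.nan
    return im,W
def rect(W,name,m):
    p=W[m]
    if len(p)<5: print(name,len(p));return
    q=p[:,:2].astype(np.float32)*1000;r=cv2.minAreaRect(q);b=cv2.boxPoints(r)
    print(name,len(p),"z",np.round(np.median(p[:,2]),4),"c",np.round(r[0],1),"size",np.round(r[1],1),"ang",round(r[2],1),"corners",np.round(b).astype(int).tolist())
E
python3 - <<'E'
from h import *
st();im,W=wcloud();cv2.imwrite("pics/w1.png",im);np.save("w1.npy",W)
X,Y,Z=W[...,0],W[...,1],W[...,2]
print(np.nanpercentile(Z,[5,25,50,75,95]))
rect(W,"tin",(np.hypot(X-.65,Y+.162)<.075)&(Z>.03)&(Z<.052))
m=(np.hypot(X-.65,Y+.162)<.05)&(Z>.03)&(Z<.052)
go(.654,-.164,.008,-81)
E
```

```text
2.58 [ 0.6537 -0.1644  0.2001] yaw -81.03 F [ 0.31 -0.47  0.26] g 1.001 j [ 0.46  0.49 -0.4   1.34  0.19  1.35 -1.35]
[-0.00126438 -0.00033954  0.00050216  0.0628959   0.28816775]
tin 6065 z 0.0401 c [ 655.  -162.5] size [100.3  60.5] ang 8.9 corners [[601, -140], [610, -200], [709, -185], [700, -125]]
t 2.62 shift [-0.0011 -0.0007  0.1923] turn [ 0.03 -0.04 -0.08]
```

View pics/w1.png

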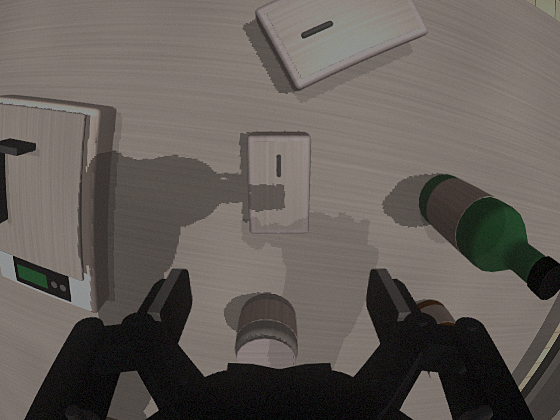

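{"api": "servo_tool", "payload": {
  "motion": [
    [1,-0.0012,-0.0013,0.04,0,0,0.1],
    [1,-0.0012,-0.0013,0.08,0,0,0.1],
    [1,-0.0012,-0.0013,0.12,0,0,0.1],
    [1,-0.0012,-0.0013,0.15,0,0,0.1],
    [1,-0.0012,-0.0013,0.17,0,0,0.1],
    [1,-0.0012,-0.0013,0.183,0,0,0.1],
    [1,-0.0012,-0.0013,0.191,0,0,0.1],
    [1,-0.0012,-0.0013,0.191,0,0,0.1],
    [1,-0.0012,-0.0013,0.191,0,0,0.1]
  ]
}}

```text
clock: 3.75
position: [0.6557, -0.1624, 0.0103]
ee_rot: [0.76, -0.65, 0.001, -0.0]
ft_force: [0.9, -0.9, -0.3]
grip_width: 1.001
```

{"api": "servo_tool", "payload": {
  "motion": [
    [0.5,0,0,0,0,0,0],
    [0.5,0,0,0,0,0,0],
    [0.5,0,0,0,0,0,0],
    [0.5,0,0,0,0,0,0],
    [0.5,0,0,0,0,0,0],
    [0.5,0,0,0,0,0,0]
  ],
  "grip_force": 40
}}

```text
clock: 4.5
position: [0.6556, -0.1627, 0.0102]
ee_rot: [0.76, -0.65, 0.001, -0.0]
ft_force: [-0.4, -0.8, 5.7]
grip_width: 0.695
```

{"api": "servo_tool", "payload": {
  "motion": [
    [0.5,0,0,-0.01,0,0,0],
    [0.5,0,0,-0.04,0,0,0],
    [0.5,0,0,-0.08,0,0,0],
    [0.5,0,0,-0.12,0,0,0],
    [0.5,0,0,-0.15,0,0,0],
    [0.5,0,0,-0.15,0,0,0],
    [0.5,0,0,-0.15,0,0,0]
  ]
}}

```text
clock: 5.38
position: [0.6543, -0.1622, 0.1578]
ee_rot: [0.76, -0.65, -0.001, 0.001]
ft_force: [0.3, 0.7, -3.5]
grip_width: 0.695
```

```bash
python3 -c "
from h import *
st();go(.6026,.0909,.16,-93.9)"
```

```text
5.38 [ 0.6543 -0.1622  0.1578] yaw -81.1 F [ 0.32  0.66 -3.54] g 0.695 j [ 0.45  0.52 -0.39  1.39  0.2   1.28 -1.37]
t 5.38 shift [-0.258   0.0119 -0.002 ] turn [ 0.12  0.03 12.8 ]
```

{"api": "servo_tool", "payload": {
  "motion": [
    [0.5,-0.02,0.001,0,0,0,1],
    [0.5,-0.05,0.003,0,0,0,3],
    [0.5,-0.09,0.005,0,0,0,5],
    [0.5,-0.13,0.007,0,0,0,7],
    [0.5,-0.17,0.009,0,0,0,9],
    [0.5,-0.21,0.011,0,0,0,11],
    [0.5,-0.24,0.012,0,0,0,12.8],
    [0.5,-0.258,0.012,0,0,0,12.8],
    [0.5,-0.258,0.012,0,0,0,12.8],
    [0.5,-0.258,0.012,0,0,0,12.8]
  ]
}}

```text
clock: 6.62
position: [0.6036, 0.0888, 0.1588]
ee_rot: [-0.682, 0.731, -0.0, -0.001]
ft_force: [-0.6, 0.0, -3.1]
grip_width: 0.69
```

Run:
```python
from h import *
st();im,W=wcloud();cv2.imwrite("pics/w2.png",im)
X,Y,Z=W[...,0],W[...,1],W[...,2]
s=np.hypot(X-.617,Y-.125)<.16
rect(W,"pan",s&(Z>.056)&(Z<.070)&(X>.5))
rect(W,"stops",s&(Z>.088)&(Z<.102)&(Y>.1))
rect(W,"long",s&(Z>.088)&(Z<.102)&(X<.66)&(Y>.14))
rect(W,"end",s&(Z>.088)&(Z<.102)&(X>.663)&(Y>.09)&(Y<.155))
rect(W,"tin",s&(Z>.12)&(Z<.24)&(X>.57)&(np.abs(Y-.09)<.1))
go(.6026,.0909,.0742,-93.9)
```

```text
6.62 [0.6036 0.0888 0.1588] yaw -93.99 F [-0.63  0.02 -3.14] g 0.69 j [ 0.15  0.39 -0.47  1.58  0.18  1.22 -1.99]
pan 26281 z 0.0639 c [617.2 124.1] size [170.5 189.3] ang 86.3 corners [[517, 45], [706, 33], [717, 203], [528, 215]]
stops 2450 z 0.0957 c [634.8 147.9] size [ 46.6 115.5] ang 57.3 corners [[574, 160], [671, 97], [696, 136], [599, 199]]
long 1559 z 0.0956 c [618.3 158.3] size [ 9.1 83.9] ang 86.4 corners [[576, 156], [660, 151], [660, 160], [577, 165]]
end 893 z 0.0958 c [670.4 120.6] size [44.1  8.6] ang 85.8 corners [[665, 99], [673, 98], [676, 142], [668, 143]]
tin 45755 z 0.1893 c [612.4  89. ] size [130.1  84.8] ang 90.0 corners [[570, 24], [655, 24], [655, 154], [570, 154]]
t 6.67 shift [-0.0023  0.0013  0.0847] turn [ 0.01 -0.06 -0.12]
```

View pics/w2.png

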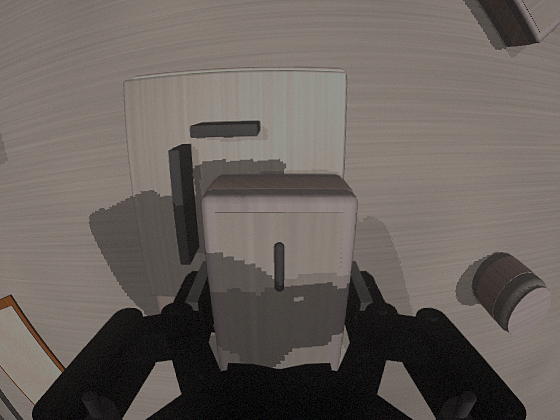

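{"api": "servo_tool", "payload": {
  "motion": [
    [0.5,0,0,0.015,0,0,0],
    [0.5,0,0,0.035,0,0,0],
    [0.5,0,0,0.05,0,0,0],
    [0.5,0,0,0.06,0,0,0],
    [0.5,0,0,0.068,0,0,0],
    [0.5,0,0,0.074,0,0,0],
    [0.5,0,0,0.078,0,0,0],
    [0.5,0,0,0.081,0,0,0],
    [0.5,0,0,0.083,0,0,0],
    [0.5,0,0,0.083,0,0,0],
    [0.5,0,0,0.083,0,0,0]
  ]
}}

```text
clock: 8.05
position: [0.6035, 0.0907, 0.0765]
ee_rot: [-0.683, 0.731, -0.0, 0.0]
ft_force: [0.2, 0.4, -3.6]
grip_width: 0.695
```

Not yet touching (expected at about 0.074), so I continue slowly.

{"api": "servo_tool", "payload": {
  "motion": [
    [0.5,0,0,0.001,0,0,0],
    [0.5,0,0,0.002,0,0,0],
    [0.5,0,0,0.003,0,0,0],
    [0.5,0,0,0.0035,0,0,0],
    [0.5,0,0,0.004,0,0,0],
    [0.5,0,0,0.004,0,0,0],
    [0.5,0,0,0.004,0,0,0]
  ]
}}

```text
clock: 8.93
position: [0.6034, 0.0907, 0.0724]
ee_rot: [-0.683, 0.731, -0.0, -0.0]
ft_force: [-1.5, -0.3, 0.3]
grip_width: 0.696
```

{"api": "servo_tool", "payload": {
  "motion": [
    [0.75,0,0,0,0,0,0],
    [0.85,0,0,0,0,0,0],
    [0.85,0,0,0,0,0,0],
    [0.85,0,0,0,0,0,0],
    [0.85,0,0,-0.005,0,0,0],
    [0.85,0,0,-0.02,0,0,0],
    [0.85,0,0,-0.05,0,0,0],
    [0.85,0,0,-0.09,0,0,0],
    [0.85,0,0,-0.1,0,0,0],
    [0.5,0.02,0,-0.1,0,0,0],
    [0,0.05,0,-0.1,0,0,0],
    [0,0.07,0,-0.1,0,0,0],
    [0,0.07,0,-0.1,0,0,0],
    [0,0.07,0,-0.1,0,0,0]
  ]
}}

```text
clock: 10.68
position: [0.5984, 0.0217, 0.172]
ee_rot: [-0.683, 0.731, 0.0, 0.0]
ft_force: [-0.9, -0.0, -0.4]
grip_width: -0.001
```

```bash
cat >> h.py <<'E'
S0=np.array([.6172,.1243]);SY=-3.8
def chk(fn):
    st();im,W=wcloud();cv2.imwrite("pics/"+fn,im)
    c,s=np.cos(np.radians(SY)),np.sin(np.radians(SY));M=np.array([[c,s],[-s,c]])
    W=W.copy();W[...,:2]=(W[...,:2]-S0)@M.T   # scale frame
    X,Y,Z=W[...,0],W[...,1],W[...,2];i=(np.abs(X)<.1)&(np.abs(Y)<.09)
    rect(W,"tin",i&(Z>.0975)&(Z<.110)&(X<.06));rect(W,"long",i&(Z>.086)&(Z<.0965)&(Y>.028)&(X<.043));rect(W,"end",i&(Z>.086)&(Z<.0965)&(X>.048)&(np.abs(Y)<.024))
    rect(W,"pan",i&(Z>.055)&(Z<.068))
    p=np.append((monitor.get_obs()["position"][:2]-S0)@M.T,0);print("tcp in scale",p.round(4))
E
python3 -c "
from h import *
chk('w3.png')"
```

```text
10.68 [0.5984 0.0217 0.172 ] yaw -93.86 F [-0.91 -0.04 -0.38] g -0.001 j [ 0.25  0.35 -0.44  1.59  0.16  1.24 -1.86]
tin 9801 z 0.1024 c [-12.2 -33.9] size [60.  99.7] ang 89.7 corners [[-62, -64], [38, -64], [38, -4], [-62, -4]]
long 1315 z 0.0936 c [-0.8 33.7] size [ 9.7 85.5] ang 89.9 corners [[-44, 29], [42, 29], [42, 38], [-43, 39]]
end 644 z 0.094 c [53.5 -0.3] size [44.8  8.2] ang 89.9 corners [[49, -23], [58, -23], [58, 22], [49, 22]]
pan 22729 z 0.0622 c [-0.5  0.1] size [170.6 189.8] ang 90.0 corners [[-95, -85], [94, -85], [94, 85], [-95, 85]]
tcp in scale [-0.0119 -0.1032  0.    ]
```

View pics/w3.png

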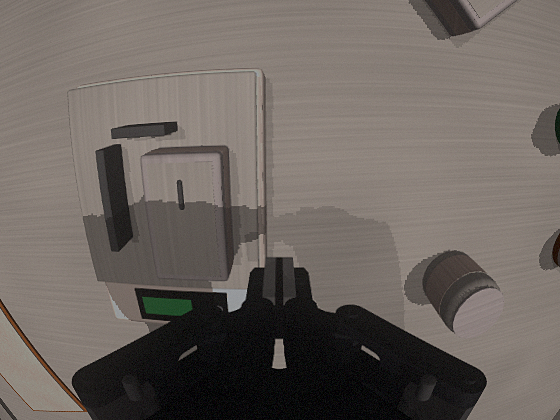

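{"api": "servo_tool", "payload": {
  "motion": [
    [0,0,0,0.03,0,0,0],
    [0,0,0,0.06,0,0,0],
    [0,0,0,0.08,0,0,0],
    [0,0,0,0.09,0,0,0],
    [0,0,0,0.09,0,0,0],
    [0,-0.01,0,0.09,0,0,0],
    [0,-0.016,0,0.09,0,0,0],
    [0,-0.02,0,0.09,0,0,0],
    [0,-0.024,0,0.09,0,0,0],
    [0,-0.028,0,0.09,0,0,0],
    [0,-0.032,0,0.09,0,0,0],
    [0,-0.036,0,0.09,0,0,0],
    [0,-0.04,0,0.09,0,0,0],
    [0,-0.044,0,0.09,0,0,0],
    [0,-0.048,0,0.09,0,0,0],
    [0,-0.051,0,0.09,0,0,0],
    [0,-0.051,0,0.09,0,0,0],
    [0,-0.051,0,0.09,0,0,0]
  ]
}}

```text
clock: 12.98
position: [0.6021, 0.0721, 0.0823]
ee_rot: [-0.683, 0.731, 0.0, 0.0]
ft_force: [0.5, -0.3, 0.3]
grip_width: -0.002
```

```bash
python3 -c "
from h import *
chk('w4.png')"
```

```text
12.97 [0.6021 0.0721 0.0823] yaw -93.88 F [ 0.52 -0.31  0.31] g -0.002 j [ 0.16  0.45 -0.44  1.66  0.21  1.08 -1.99]
tin 16925 z 0.1024 c [ 1.3 -4.7] size [86.  93.8] ang 37.6 corners [[-61, 6], [-4, -68], [64, -16], [7, 59]]
long 2984 z 0.0936 c [-0.8 33.6] size [85.7  9.5] ang 0.1 corners [[-44, 38], [-44, 29], [42, 29], [42, 38]]
end 1937 z 0.094 c [53.3 -0.1] size [44.7  8.3] ang 89.8 corners [[49, -23], [57, -23], [58, 22], [49, 22]]
pan 44228 z 0.0622 c [-0.1 -0.1] size [189.9 171. ] ang 0.3 corners [[-95, 85], [-95, -86], [95, -85], [94, 86]]
tcp in scale [-0.0117 -0.0532  0.    ]
```

{"api": "servo_tool", "payload": {
  "motion": [
    [0,-0.002,0,0,0,0,0],
    [0,-0.004,0,0,0,0,0],
    [0,-0.006,0,0,0,0,0],
    [0,-0.008,0,0,0,0,0],
    [0,-0.008,0,0,0,0,0]
  ]
}}

```text
clock: 13.65
position: [0.6026, 0.0801, 0.0823]
ee_rot: [-0.683, 0.731, 0.0, 0.0]
ft_force: [-0.2, -0.9, 0.5]
grip_width: -0.006
```

```bash
cat >> h.py <<'E'
def edges():
    st();s=monitor.get_obs();im,W=wcloud();c,n=np.cos(np.radians(SY)),np.sin(np.radians(SY));M=np.array([[c,n],[-n,c]])
    P=W.reshape(-1,3).copy();P=P[np.isfinite(P[:,0])];P[:,:2]=(P[:,:2]-S0)@M.T
    t=P[(np.abs(P[:,2]-.1015)<.0035)&(np.abs(P[:,0])<.075)&(np.abs(P[:,1])<.075)]
    for a in (-.045,-.03,.02,.03):
        q=t[np.abs(t[:,0]-a)<.006,1]; print("x=%.3f y-range"%a,len(q),np.round(np.percentile(q,[.5,99.5])*1000,1) if len(q)>20 else "")
    for a in (-.02,-.01,0,.01,.02):
        q=t[np.abs(t[:,1]-a)<.004,0]; print("y=%.3f x-range"%a,len(q),np.round(np.percentile(q,[.5,99.5])*1000,1) if len(q)>20 else "")
    print("tcp",np.round((s["position"][:2]-S0)@M.T*1000,1));return im
E
python3 -c "
from h import *
edges()"
```

```text
13.65 [0.6026 0.0801 0.0823] yaw -93.88 F [-0.23 -0.92  0.54] g -0.006 j [ 0.15  0.46 -0.45  1.65  0.22  1.08 -2.  ]
x=-0.045 y-range 60 [-1.5 29. ]
x=-0.030 y-range 605 [ 2.4 28.7]
x=0.020 y-range 3370 [-30.2  28.3]
x=0.030 y-range 3731 [-30.1  28. ]
y=-0.020 x-range 2279 [-21.7  37. ]
y=-0.010 x-range 2103 [-18.2  36.8]
y=0.000 x-range 2091 [-49.8  36.9]
y=0.010 x-range 2188 [-54.6  37. ]
y=0.020 x-range 2102 [-37.1  36.8]
tcp [-11.6 -45.1]
```

{"api": "servo_tool", "payload": {
  "motion": [
    [0,-0.001,0,0,0,0,0],
    [0,-0.002,0,0,0,0,0],
    [0,-0.002,0,0,0,0,0]
  ]
}}

```text
clock: 14.08
position: [0.6027, 0.0807, 0.0822]
ee_rot: [-0.682, 0.731, -0.0, -0.001]
ft_force: [-0.3, -5.4, -0.3]
grip_width: 0.004
```

{"api": "servo_tool", "payload": {
  "motion": [
    [0,-0.001,0,0,0,0,0],
    [0,-0.0015,0,0,0,0,0],
    [0,-0.0015,0,0,0,0,0]
  ]
}}

```text
clock: 14.45
position: [0.6027, 0.0807, 0.082]
ee_rot: [-0.682, 0.731, -0.001, -0.001]
ft_force: [-1.8, -9.7, 0.8]
grip_width: -0.007
```

{"api": "servo_tool", "payload": {
  "motion": [
    [0,0.004,0,0,0,0,0],
    [0,0.02,0,0,0,0,0],
    [0,0.02,0,-0.03,0,0,0],
    [0,0.02,0.01,-0.055,0,0,0],
    [0,0.01,0.04,-0.06,0,0,0],
    [0,-0.015,0.07,-0.06,0,0,0],
    [0,-0.042,0.085,-0.06,0,0,0],
    [0,-0.042,0.085,-0.06,0,0,0],
    [0,-0.042,0.085,-0.03,0,0,0],
    [0,-0.042,0.085,0,0,0,0],
    [0,-0.042,0.085,0,0,0,0],
    [0,-0.042,0.085,0,0,0,0]
  ]
}}

```text
clock: 15.95
position: [0.5217, 0.1305, 0.0834]
ee_rot: [-0.682, 0.731, -0.0, 0.001]
ft_force: [-0.3, 0.3, -0.1]
grip_width: 0.001
```

```bash
python3 -c "
from h import *
edges()"
```

```text
15.95 [0.5217 0.1305 0.0834] yaw -93.94 F [-0.32  0.33 -0.1 ] g 0.001 j [ 0.11  0.32 -0.51  1.84  0.18  1.03 -2.11]
x=-0.045 y-range 4301 [-29.3  29.3]
x=-0.030 y-range 4606 [-29.1  29.4]
x=0.020 y-range 4466 [-29.1  29.3]
x=0.030 y-range 1195 [-29.5  29.7]
y=-0.020 x-range 4538 [-61.5  27. ]
y=-0.010 x-range 4688 [-61.3  26.5]
y=0.000 x-range 4542 [-61.5  26.3]
y=0.010 x-range 4649 [-61.4  26.4]
y=0.020 x-range 4582 [-61.5  26.9]
tcp [-95.7  -0.1]
```

{"api": "servo_tool", "payload": {
  "motion": [
    [0,0,-0.006,0,0,0,0],
    [0,0,-0.012,0,0,0,0],
    [0,0,-0.016,0,0,0,0],
    [0,0,-0.019,0,0,0,0],
    [0,0,-0.022,0,0,0,0],
    [0,0,-0.025,0,0,0,0],
    [0,0,-0.028,0,0,0,0],
    [0,0,-0.031,0,0,0,0],
    [0,0,-0.031,0,0,0,0]
  ]
}}

```text
clock: 17.12
position: [0.5522, 0.1287, 0.0823]
ee_rot: [-0.683, 0.731, -0.0, 0.0]
ft_force: [0.2, 0.1, -0.4]
grip_width: -0.006
```

{"api": "servo_tool", "payload": {
  "motion": [
    [0,0,-0.001,0,0,0,0],
    [0,0,-0.002,0,0,0,0],
    [0,0,-0.002,0,0,0,0]
  ]
}}

```text
clock: 17.5
position: [0.5538, 0.1286, 0.0823]
ee_rot: [-0.683, 0.731, -0.0, -0.0]
ft_force: [-1.5, 0.1, 0.2]
grip_width: 0.001
```

{"api": "servo_tool", "payload": {
  "motion": [
    [0,0,-0.001,0,0,0,0],
    [0,0,-0.002,0,0,0,0],
    [0,0,-0.002,0,0,0,0]
  ]
}}

```text
clock: 17.88
position: [0.556, 0.1285, 0.0823]
ee_rot: [-0.683, 0.731, -0.0, 0.0]
ft_force: [-1.1, 0.0, 0.7]
grip_width: -0.0
```

{"api": "servo_tool", "payload": {
  "motion": [
    [0,0,-0.001,0,0,0,0],
    [0,0,-0.002,0,0,0,0],
    [0,0,-0.002,0,0,0,0]
  ]
}}

```text
clock: 18.25
position: [0.5564, 0.1284, 0.0817]
ee_rot: [-0.683, 0.731, 0.001, -0.001]
ft_force: [-7.6, 0.2, 0.9]
grip_width: 0.0
```

{"api": "servo_tool", "payload": {
  "motion": [
    [0,0,-0.001,0,0,0,0],
    [0,0,-0.002,0,0,0,0],
    [0,0,-0.002,0,0,0,0]
  ]
}}

```text
clock: 18.62
position: [0.5564, 0.1283, 0.0809]
ee_rot: [-0.683, 0.73, 0.002, -0.003]
ft_force: [-14.3, -0.6, 2.4]
grip_width: 0.0
```

```bash
python3 -c "
from h import *
edges()"
```

```text
18.62 [0.5564 0.1283 0.0809] yaw -93.85 F [-14.3   -0.55   2.43] g 0.0 j [ 0.1   0.4  -0.49  1.75  0.21  1.06 -2.1 ]
x=-0.045 y-range 2978 [-29.   28.8]
x=-0.030 y-range 3777 [-29.2  29.3]
x=0.020 y-range 4909 [-29.2  29.1]
x=0.030 y-range 4946 [-29.2  29.2]
y=-0.020 x-range 4819 [-48.9  48.2]
y=-0.010 x-range 5060 [-54.8  48.3]
y=0.000 x-range 5163 [-50.7  48.2]
y=0.010 x-range 5132 [-54.8  48.4]
y=0.020 x-range 4841 [-48.7  48.3]
tcp [-60.9  -0. ]
```

{"api": "servo_tool", "payload": {
  "motion": [
    [0,0,0.006,0,0,0,0],
    [0,0,0.02,0,0,0,0],
    [0,0,0.025,-0.03,0,0,0],
    [0,0.01,0.025,-0.06,0,0,0],
    [0,0.04,0,-0.065,0,0,0],
    [0,0.065,-0.03,-0.065,0,0,0],
    [0,0.07,-0.058,-0.065,0,0,0],
    [0,0.07,-0.058,-0.065,0,0,0],
    [0,0.07,-0.058,-0.03,0,0,0],
    [0,0.07,-0.058,0,0,0,0],
    [0,0.07,-0.058,0,0,0,0],
    [0,0.06,-0.058,0,0,0,0],
    [0,0.053,-0.058,0,0,0,0],
    [0,0.048,-0.058,0,0,0,0],
    [0,0.045,-0.058,0,0,0,0],
    [0,0.045,-0.058,0,0,0,0]
  ]
}}

```text
clock: 20.68
position: [0.6147, 0.0794, 0.0824]
ee_rot: [-0.683, 0.731, -0.0, -0.0]
ft_force: [0.7, -0.8, 0.7]
grip_width: 0.002
```

{"api": "servo_tool", "payload": {
  "motion": [
    [0,-0.001,0,0,0,0,0],
    [0,-0.002,0,0,0,0,0],
    [0,-0.002,0,0,0,0,0]
  ]
}}

```text
clock: 21.05
position: [0.6147, 0.0798, 0.0821]
ee_rot: [-0.682, 0.731, -0.0, -0.001]
ft_force: [-1.2, -5.3, 0.9]
grip_width: 0.0
```

{"api": "servo_tool", "payload": {
  "motion": [
    [0,0.004,0,0,0,0,0],
    [0,0.02,0,0,0,0,0],
    [0,0.025,0,-0.03,0,0,0],
    [0,0.03,0.01,-0.07,0,0,0],
    [0,0.03,0.03,-0.11,0,0,0],
    [0,0.03,0.05,-0.12,0,0,0],
    [0,0.03,0.05,-0.12,0,0,0],
    [0,0.03,0.05,-0.12,0,0,0]
  ]
}}

```text
clock: 22.05
position: [0.563, 0.0541, 0.2017]
ee_rot: [-0.682, 0.731, 0.0, -0.0]
ft_force: [0.1, 0.4, 0.3]
grip_width: -0.002
```

```bash
python3 -c "
from h import *
chk('w5.png');edges()
for t in ['can','jar','bottle']:
    eyes.camera('top') if t=='can' else 0
    print(t,[(np.round(toW('top',r['point']),3),round(r['confidence'],2)) for r in models.boxes_of('top',t)])"
```

```text
22.05 [0.563  0.0541 0.2017] yaw -93.95 F [0.11 0.37 0.33] g -0.002 j [ 0.23  0.26 -0.48  1.64  0.12  1.27 -1.91]
tin 9054 z 0.1024 c [-1.  -0.3] size [ 60.3 100.4] ang 89.9 corners [[-51, -30], [49, -30], [49, 30], [-51, 30]]
long 608 z 0.0942 c [-0.6 35.3] size [84.1  7.3] ang 0.6 corners [[-43, 39], [-43, 31], [41, 32], [41, 39]]
end 540 z 0.0942 c [53.4 -0. ] size [ 7.9 44.1] ang 0.0 corners [[49, 22], [49, -22], [57, -22], [57, 22]]
pan 24912 z 0.0622 c [-1.   0.2] size [170.4 190.1] ang 89.9 corners [[-96, -85], [94, -85], [94, 85], [-96, 85]]
tcp in scale [-0.0494 -0.0735  0.    ]
22.1 [0.563  0.0542 0.2014] yaw -93.94 F [-0.12 -0.25 -0.41] g 0.003 j [ 0.23  0.26 -0.48  1.64  0.12  1.27 -1.91]
x=-0.045 y-range 861 [-30.   28.5]
x=-0.030 y-range 1056 [-29.9  29. ]
x=0.020 y-range 1138 [-29.8  28.9]
x=0.030 y-range 1157 [-30.1  28.6]
y=-0.020 x-range 1286 [-48.9  48.5]
y=-0.010 x-range 1248 [-48.8  48.4]
y=0.000 x-range 1183 [-48.8  48.3]
y=0.010 x-range 1179 [-49.2  48.4]
y=0.020 x-range 1135 [-50.3  48.4]
tcp [-49.4 -73.5]
can [(array([ 0.471, -0.181,  0.082]), 0.96), (array([ 0.49 , -0.39 ,  0.099]), 0.28)]
jar [(array([ 0.487, -0.39 ,  0.101]), 0.94)]
bottle [(array([ 0.647, -0.351,  0.127]), 0.91)]
```

View pics/w5.png

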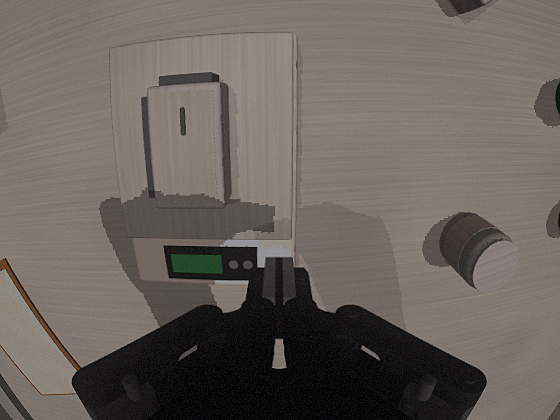

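The tin sits flush against both stops, and the gripper is clear of it.

```bash
python3 -c "
from h import *
print(ticket.hand_in())"
```

```text
the job is handed in; nothing more can be done
None
```

The smaller tin is on the scale pan, right way up, with its long side flush against the long stop and one end flush against the end stop. I handed the job in at about 22 s of the 64 s allowed.

- **Placing:** I gripped the tin across its width, lowered it until the pan carried its weight, and let go about 35 mm short of the long stop.
- **Pushing home:** With the fingers shut, I pushed it against the long stop, then the end stop, then the long stop again. Readings were about 10, 14 and 5 N, and the tin stopped moving each time.
- **Final wrist-camera check:** The tin's centre is within about 0.5 mm of the pan's measured centre, and its angle to the stops is within about 0.1°. The pan has sunk about 2 mm, which is in the range expected for the tin alone.
- **Gripper and bystanders:** The gripper is clear of the tin and the wrist force is near zero. The can, jar and bottle are where they were, within the detector's noise (1 to 6 mm).
- **Disagreements:** At the start, the top and scene cameras differed by about 3 mm, so I relied on the wrist camera for the final measurements. One automatic outline of the tin, taken during the first push, was wrong because the fingers were in view; I measured again another way.

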